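# Strip the left-handed burr nuts from the table mills and put the kit away

## Robot

A 6-joint arm with a two-finger parallel gripper is mounted at the origin on the work surface. World frame = base frame: x ahead of the robot, y to its left, z up, the work surface at z = 0. Lengths are in m, angles in rad, forces in N, time in s.
With the tool pointing down it reaches from about 0.325 to 0.775 m from the base axis. Payload 5.5 kg.
Tool frame: the origin (TCP) lies between the finger pads; the fingertips stand 8 mm ahead of it and the grasp point (between the pads) lies 11 mm behind it (tcp_to_tips is the distance from the TCP to the fingertips, in m); z points along the fingers, y is the line along which they close (so a half turn about z gives the same grasp; the last joint's range is limited). The gripper opens to 88 mm and grips with 3 to 60 N. Pads are 20 mm wide; open, the fingers measure 115 mm over their backs; the gripper's body (75 mm by 178 mm) begins 61 mm behind the grasp point.
Start: joints at [1.088, 0.091, 1.231, -0, 1.82, -0.057], TCP at [0.248, 0.546, 0.231] pointing down, gripper open.
Joint ranges: [-2.87, 2.87], [-0.86, 2.18], [0.17, 2.46], [-1.51, 4.65], [0.06, 2.69], [-2.65, 2.65]. Speed limits (rad/s): [2.57, 2.57, 3.01, 3.14, 3.14, 3.14].

## Interface

Orientations are given as a unit quaternion [w, x, y, z].
In Python, from bench import * gives the robot as it stands. Calls block until the motion is done:
- move_to(position, orientation): joint-space move of the TCP to a pose.
- move_l(position, speed=0.15, orientation=None): straight line of the TCP; orientation=None keeps the orientation; speed is the mean speed in m/s.
- movej(angles): joint-space move.
- gripper_open() and close(): open the fingers fully, or close them until they stop; the grip force is fixed at half the most.
- hold(seconds).
- inverse_kinematics(position, orientation): joint angles nearest the present ones, or None.
- state(): the state.
- get_image(name): name is "side" or "top"; returns a dict with "frame" (384x512x3 uint8, blue, green, red), "depth" (384x512 float32, m along the optical axis (not along the pixel's ray), 0 where there is no reading), "camera_matrix" (3x3 intrinsics, pixels), "k1" (the pictures are not rectified: a ray, as slopes to the right and down, at radius r is drawn at 1 + k1 r^2 times it, then the intrinsics apply), "view" (4x4, takes a point from world to camera coordinates). Camera axes: x right, y up, looking along -z (the intrinsics and any distortion apply to the point x, -y, -z); pixel columns grow to the right and rows downward; lengths in m; the calibration is good to about 2 mm. A picture is of the moment at which its call begins.
A pose or a line that the arm cannot do raises IKError and nothing moves.
- job_done(): hands the job in; it is judged then, once.
The state is a dict: "time": time; "joint_pos": joint angles; "dq": joint speeds; "joint_torque": joint torques, N m; "ee_pos": TCP position; "ee_rot": TCP orientation; "ft_force": force on the tool from outside, world axes, zero at the start; "moment": the same for the moment, N m; "finger_gap": finger opening in m; "finger_force": force on a finger pad.
Only numpy, scipy, OpenCV 4.12 (cv2) and the standard library are available. Lean on these libraries where they do the work, as an engineer would, in place of code of your own. Each camera call takes 0.05 s, during which the arm holds its last target. There are 200 camera calls.

## Task

Take the brass wing nuts off the upturned mills in the wooden block: they are reverse-threaded, so they come loose clockwise, by about three quarters of a turn until they meet a stop, and then lift straight off; one or two mills have already lost theirs. Put every nut and the round aluminium tin of spare burrs into the open drawer of the little chest, then push the drawer fully home, past its catch, without slamming it. Leave the crockery and other things on the table where they are.

Things in the scene. Friction and masses are not known exactly. Their poses are not given: they have to be found in the camera images.
- stud0 (a point): Stud 0 (fixed, 37 mm wide, 23 tall, LEFT-HAND thread) on a mill 60 mm wide in a 230 mm square block: point on its axis at the mill's end face, 75 mm above the table, where the nut's skirt rests; z up. Yaw of the nut from the stud's (deg, counted on): jammed tight at -29, starts at -32 to -48, turns clockwise seen from above (yaw decreasing), free to lift straight off from -281 to its far stop at -312 (best -300).
- nut0_mid (a point): Brass wing nut 0, half-way up its axis; may be absent. Starts on stud 0. z from skirt to wing, x along the wing. 53 mm tall: hollow hexagonal skirt 48 mm across flats, 53 across corners, flat top 2.5 mm above this point, and on that an upright wing 40 mm long, 13 thick, 24 tall. 120 g. Turns easily and stays down while turned; pulling before it is free does not work.
- stud1 (a point): Stud 1 (fixed, 37 mm wide, 23 tall, LEFT-HAND thread) on a mill 60 mm wide in a 230 mm square block: point on its axis at the mill's end face, 75 mm above the table, where the nut's skirt rests; z up. Yaw of the nut from the stud's (deg, counted on): jammed tight at -29, starts at -32 to -48, turns clockwise seen from above (yaw decreasing), free to lift straight off from -281 to its far stop at -312 (best -300).
- nut1_mid (a point): Brass wing nut 1, half-way up its axis; may be absent. Starts on stud 1. z from skirt to wing, x along the wing. 53 mm tall: hollow hexagonal skirt 48 mm across flats, 53 across corners, flat top 2.5 mm above this point, and on that an upright wing 40 mm long, 13 thick, 24 tall. 120 g. Turns easily and stays down while turned; pulling before it is free does not work.
- stud2 (a point): Stud 2 (fixed, 37 mm wide, 23 tall, LEFT-HAND thread) on a mill 60 mm wide in a 230 mm square block: point on its axis at the mill's end face, 75 mm above the table, where the nut's skirt rests; z up. Yaw of the nut from the stud's (deg, counted on): jammed tight at -29, starts at -32 to -48, turns clockwise seen from above (yaw decreasing), free to lift straight off from -281 to its far stop at -312 (best -300).
- nut2_mid (a point): Brass wing nut 2, half-way up its axis; may be absent. Starts on stud 2. z from skirt to wing, x along the wing. 53 mm tall: hollow hexagonal skirt 48 mm across flats, 53 across corners, flat top 2.5 mm above this point, and on that an upright wing 40 mm long, 13 thick, 24 tall. 120 g. Turns easily and stays down while turned; pulling before it is free does not work.
- stud3 (a point): Stud 3 (fixed, 37 mm wide, 23 tall, LEFT-HAND thread) on a mill 60 mm wide in a 230 mm square block: point on its axis at the mill's end face, 75 mm above the table, where the nut's skirt rests; z up. Yaw of the nut from the stud's (deg, counted on): jammed tight at -29, starts at -32 to -48, turns clockwise seen from above (yaw decreasing), free to lift straight off from -281 to its far stop at -312 (best -300).
- nut3_mid (a point): Brass wing nut 3, half-way up its axis; may be absent. Starts on stud 3. z from skirt to wing, x along the wing. 53 mm tall: hollow hexagonal skirt 48 mm across flats, 53 across corners, flat top 2.5 mm above this point, and on that an upright wing 40 mm long, 13 thick, 24 tall. 120 g. Turns easily and stays down while turned; pulling before it is free does not work.
- tin_mid (a point): Round aluminium tin of spare burrs, loose, 50 mm across and 32 mm tall, 90 g: its centre, half-way up. z is its axis. It starts upright on the table.
- chest_drawer0 (a joint): Drawer of the low cream chest: opening in m, 0 = home, starts 0.13 to 0.165 (limit 0.18). About 1 N of friction; a sprung ball catch resists with up to about 10 N from 11 to 5 mm before home, then draws it in. Chest: fixed, 320 mm wide, 260 deep, 105 tall, front towards the robot.
- tray (a point): On the drawer's inner floor, at the middle of the foot of its front wall's inner face, moving with it, 22 mm above the table. x points into the chest (the drawer opens along -x), y left seen from the robot, z up. Inside it spans 0 to 214 mm in x, -139 to 139 in y, walls 61 mm high; the chest's top covers where x exceeds (opening - 6 mm), leaving 71 mm height.
- chest_drawer0_handle (a point): Middle of the drawer's dark bar handle: a horizontal bar 120 mm long along y, 35 mm in front of the drawer's front panel (outer face 21 mm in front of point tray), 67 mm above the table. Axes as for tray.
- cup: Small white cup, 68 mm wide, 60 mm tall; loose, not part of the job; origin at its underside.
- mug: White mug, 80 mm wide, 90 mm tall; loose, not part of the job; origin at its underside.
- bowl: Blue bowl, 140 mm wide, 60 mm tall; loose, not part of the job; origin at its underside.
- goblet: Wine glass, 72 mm wide, 170 mm tall; loose, not part of the job; origin at its underside.
- jar: Lidded jar, 64 mm wide, 100 mm tall; loose, not part of the job; origin at its underside.
- shaker: Small salt shaker, 40 mm wide, 75 mm tall; loose, not part of the job; origin at its underside.
- dish: White plate, 200 mm wide, 20 mm tall; loose, not part of the job; origin at its underside.
- brush: Small brush lying on the table; loose, not part of the job; origin at its underside.
Not all that is in view belongs to the job. What is shaped like the part that bears nut1_mid but pink or purple is not meant.

How it is judged:
On the way, in this order (a step that is already met when the one before it is completed fails the run):
1. every nut there is and the tin lie in the drawer while it is still open (x of nut0_mid in the frame of tray between -0.008 and 0.222 m and y of nut0_mid in the frame of tray between -0.142 and 0.142 m and z of nut0_mid in the frame of tray between 0 and 0.06 m and x of nut1_mid in the frame of tray between -0.008 and 0.222 m and y of nut1_mid in the frame of tray between -0.142 and 0.142 m and z of nut1_mid in the frame of tray between 0 and 0.06 m and x of nut2_mid in the frame of tray between -0.008 and 0.222 m and y of nut2_mid in the frame of tray between -0.142 and 0.142 m and z of nut2_mid in the frame of tray between 0 and 0.06 m and x of nut3_mid in the frame of tray between -0.008 and 0.222 m and y of nut3_mid in the frame of tray between -0.142 and 0.142 m and z of nut3_mid in the frame of tray between 0 and 0.06 m and x of tin_mid in the frame of tray between -0.008 and 0.222 m and y of tin_mid in the frame of tray between -0.142 and 0.142 m and z of tin_mid in the frame of tray between 0 and 0.06 m and value of joint chest_drawer0 above 0.05 m), for 0.2 s.
2. the drawer is pushed home (value of joint chest_drawer0 below 0.003 m), for 0.2 s.
At the end, for the whole second after the job is handed in: Every nut present and the tin are inside the drawer (centres within its walls and less than 60 mm above its floor) and the drawer is within 3 mm of fully home (x of nut0_mid in the frame of tray between -0.008 and 0.222 m and y of nut0_mid in the frame of tray between -0.142 and 0.142 m and z of nut0_mid in the frame of tray between 0 and 0.06 m and x of nut1_mid in the frame of tray between -0.008 and 0.222 m and y of nut1_mid in the frame of tray between -0.142 and 0.142 m and z of nut1_mid in the frame of tray between 0 and 0.06 m and x of nut2_mid in the frame of tray between -0.008 and 0.222 m and y of nut2_mid in the frame of tray between -0.142 and 0.142 m and z of nut2_mid in the frame of tray between 0 and 0.06 m and x of nut3_mid in the frame of tray between -0.008 and 0.222 m and y of nut3_mid in the frame of tray between -0.142 and 0.142 m and z of nut3_mid in the frame of tray between 0 and 0.06 m and x of tin_mid in the frame of tray between -0.008 and 0.222 m and y of tin_mid in the frame of tray between -0.142 and 0.142 m and z of tin_mid in the frame of tray between 0 and 0.06 m and value of joint chest_drawer0 below 0.003 m); the robot touches nothing.
It fails at once if a bystander is moved more than 6 cm (distance of any of cup, mug, bowl, goblet, jar, shaker, dish, brush from where it was at the start of the episode above 0.06 m).
It fails at once if the drawer is slammed (closing faster than 0.5 m/s) (velocity of joint chest_drawer0 below -0.5 m/s).
Of nut0, nut1, nut2, nut3 only 2 to 3 are there at a start; the rules pass over those that are not, and their reading is None.
At some moment in a run one of tin may be knocked a few centimetres aside while the robot is not near it.
Once in a run the grip may slacken for a moment while it holds something.
It also fails if it takes over 210 s, if anything falls off the work surface, if the arm or the gripper's body presses on something with over 40 N, if the wrist force passes 120 N, or if a joint passes its speed limit or range.

## Working session

There is one attempt and no reset: what is moved stays moved. The work goes in short steps, each a Python script; the robot and the scene stay as the last script left them, time stands still between calls to the robot, and variables do not carry over. Pictures are saved under pics/ and viewed, at most 14 in all, crops included, and the job is handed in when it is done.

```bash
mkdir -p pics
cat > h.py <<'E'
from bench import *
import numpy as np, cv2
def cloud(im):
    d=im["depth"].astype(float);K=im["camera_matrix"];k1=im["k1"]
    h,w=d.shape;u,v=np.meshgrid(np.arange(w),np.arange(h))
    p=np.stack([u,v],-1).reshape(-1,1,2).astype(float)
    s=cv2.undistortPoints(p,np.array(K,float),np.array([k1,0,0,0.])).reshape(h,w,2)
    c=np.stack([s[...,0]*d,-s[...,1]*d,-d,np.ones_like(d)],-1)
    P=c@np.linalg.inv(np.array(im["view"])).T
    P=P[...,:3];P[d==0]=np.nan
    return P
E
python3 - <<'E'
from h import *
for n in("top","side"):
    im=get_image(n);cv2.imwrite(f"pics/{n}0.png",cv2.resize(im["frame"],(800,600)))
    np.save(n+"0.npy",cloud(im)); cv2.imwrite(n+"raw.png",im["frame"])
    V=np.linalg.inv(np.array(im["view"]));print(n,V.round(3).tolist(),im["k1"],(im["depth"]==0).mean())
print(state())
E
```

```text
top [[0.023, 0.983, -0.18, 0.328], [-1.0, 0.023, -0.007, -0.017], [-0.003, 0.18, 0.984, 1.407], [0.0, 0.0, 0.0, 1.0]] -0.11991474572599002 0.004236857096354167
side [[0.889, 0.31, -0.336, 0.026], [-0.457, 0.616, -0.641, -1.038], [0.008, 0.724, 0.69, 1.163], [0.0, 0.0, 0.0, 1.0]] -0.17043781267196623 0.004206339518229167
{'time': 0.1, 'joint_pos': array([ 1.08832917e+00,  9.17771232e-02,  1.23171883e+00, -3.60982288e-06,
        1.81979744e+00, -5.67091845e-02]), 'dq': array([ 0.00022044, -0.001246  , -0.00059251, -0.00123837,  0.00073025,
        0.00226835]), 'joint_torque': array([ 1.38635434e-03, -4.47853017e+01, -4.07571352e+01,  7.00545288e-02,
        2.83416244e-02, -7.53831250e-05]), 'ee_pos': array([0.24770319, 0.54621964, 0.22965013]), 'ee_rot': array([-2.24796881e-04,  2.11275128e-01,  9.77426262e-01, -8.20122758e-04]), 'ft_force': array([0.59403264, 0.02821549, 0.43894624]), 'moment': array([-0.02067443,  0.00528417, -0.01612747]), 'finger_force': 0.0, 'finger_gap': 0.0880013315981389}
```

View pics/top0.png

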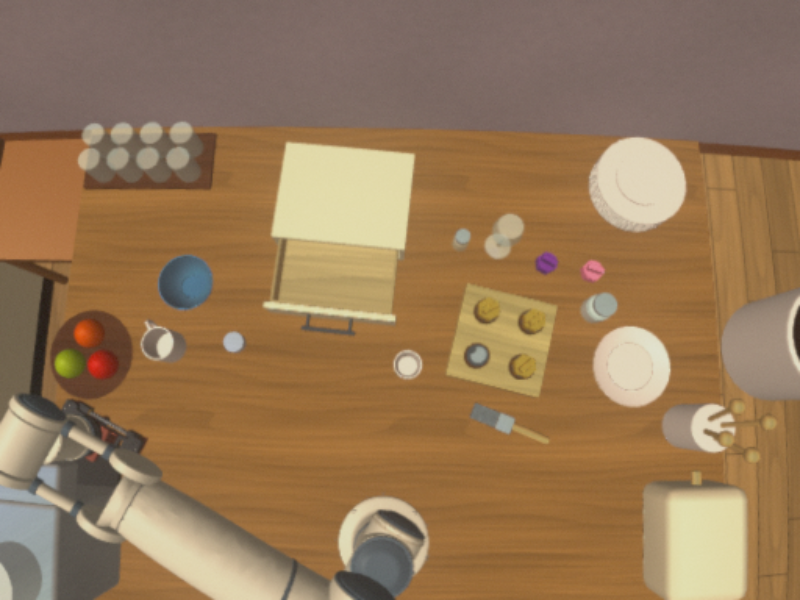

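View pics/side0.png

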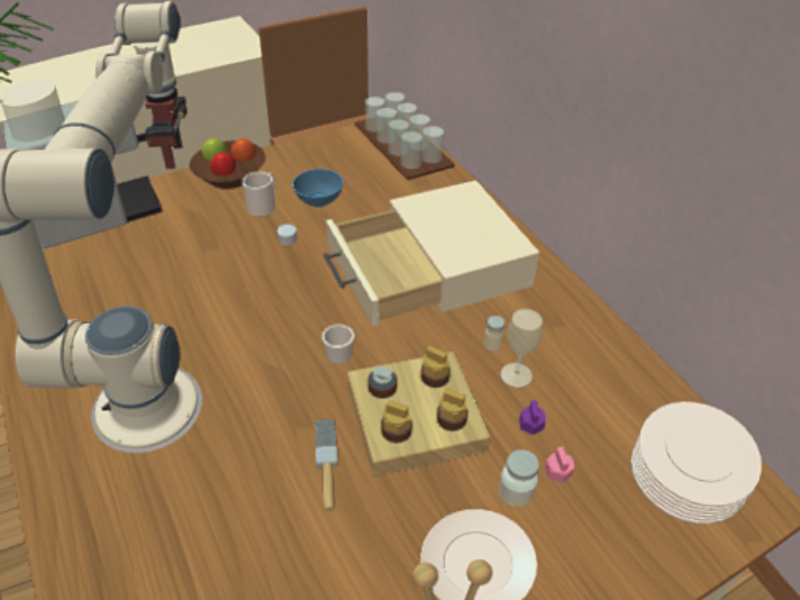

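Top view: three brass nuts at (488,310), (532,321) and (523,366), and a bare stud at (477,355). The purple (546,263) and pink (593,270) look-alikes are loose on the table, so they aren't meant. The tin is at (234,342), and the open drawer runs over (280–395, 240–315). Next I measure these.

Run:
```python
from h import *
for n in("top","side"):
    P=np.load(n+"0.npy");im=cv2.imread(n+"raw.png");hsv=cv2.cvtColor(im,cv2.COLOR_BGR2HSV)
    x,y,z=P[...,0],P[...,1],P[...,2]
    print(n,"table z",np.nanmedian(z[(abs(x-.4)<.05)&(abs(y-.0)<.05)]))
    def comps(m,mn):
        k,l,s,c=cv2.connectedComponentsWithStats(m.astype(np.uint8))
        for i in range(1,k):
            if s[i,4]>=mn:
                q=P[l==i]
                yield c[i],s[i,4],q
    blk=(x>.3)&(x<.75)&(y<-.1)&(y>-.5)
    print("block tops z>.11")
    for c,a,q in comps(blk&(z>.112)&(z<.14)&(hsv[...,1]>100),4):
        m=q.mean(0);w,v=np.linalg.eigh(np.cov((q-m)[:,:2].T));print(c.round(1),a,m.round(4),q[:,2].max().round(4),"mid",((q.max(0)+q.min(0))/2).round(4),"yaw",np.degrees(np.arctan2(v[1,1],v[0,1])).round(1),np.sqrt(w*12).round(4))
    print("z .08-.112")
    for c,a,q in comps(blk&(z>.08)&(z<.14),15):
        m=q.mean(0);print(c.round(1),a,m.round(4),"mid",((q.max(0)+q.min(0))/2).round(4),(q.max(0)-q.min(0)).round(3))
    print("tin")
    for c,a,q in comps((y>.1)&(y<.4)&(x>.3)&(x<.6)&(z>.012)&(z<.05),15):
        m=q.mean(0);t=q[q[:,2]>q[:,2].max()-.006];print(c.round(1),a,q[:,2].max().round(3),"topmid",((t.max(0)+t.min(0))/2).round(4),(t.max(0)-t.min(0)).round(3))
    print("front wall / chest")
    for lo,hi in((.055,.079),(.079,.092),(.099,.112)):
      for c,a,q in comps((x>.35)&(x<.95)&(y>-.15)&(y<.35)&(z>lo)&(z<hi),40):
        r=cv2.minAreaRect((q[:,:2]*1000).astype(np.float32));print(lo,hi,c.round(1),a,q.min(0).round(3),q.max(0).round(3),r)
```

```text
top table z 0.0015913087356066447
block tops z>.11
[313.7 195.8] 46 [ 0.5491 -0.2337  0.1278] 0.1336 mid [ 0.5492 -0.234   0.1249] yaw 121.7 [0.0133 0.0438]
[343.  203.2] 44 [ 0.525  -0.339   0.1273] 0.1366 mid [ 0.5258 -0.3393  0.1253] yaw 125.2 [0.0132 0.0432]
[336.8 233.3] 49 [ 0.4173 -0.3149  0.127 ] 0.1353 mid [ 0.4171 -0.316   0.1242] yaw 129.8 [0.0137 0.0432]
z .08-.112
[319.8 154.6] 24 [ 0.7026 -0.2574  0.1272] mid [ 0.7066 -0.2607  0.1221] [0.027 0.038 0.034]
[381.5 194.8] 54 [ 0.5642 -0.4926  0.0964] mid [ 0.5657 -0.4922  0.0941] [0.048 0.015 0.028]
[312.5 197. ] 165 [ 0.548  -0.2323  0.1098] mid [ 0.5501 -0.2331  0.1071] [0.052 0.048 0.053]
[341.1 204.4] 174 [ 0.5233 -0.3368  0.1082] mid [ 0.5255 -0.3386  0.1086] [0.053 0.051 0.056]
[306.4 226.8] 82 [ 0.4408 -0.2121  0.0952] mid [ 0.4405 -0.2107  0.0921] [0.042 0.041 0.023]
[335.  233.8] 177 [ 0.4166 -0.3129  0.1088] mid [ 0.4171 -0.3156  0.1091] [0.052 0.049 0.052]
tin
[200.8 189.5] 413 0.049 topmid [0.5831 0.2756 0.0486] [0.027 0.003 0.001]
[184.4 199.9] 26 0.049 topmid [0.5379 0.2387 0.047 ] [0.004 0.043 0.005]
[210.6 2
[... 2425 characters left out ...]
2832)
0.055 0.079 [267.8 178.9] 730 [ 0.485 -0.062  0.055] [0.927 0.294 0.079] ((652.5875244140625, 26.764007568359375), (249.81561279296875, 521.1543579101562), 47.761390686035156)
0.055 0.079 [216.3 214.4] 81 [ 0.387 -0.085  0.055] [ 0.453 -0.013  0.067] ((420.73785400390625, -48.38697814941406), (70.6993179321289, 63.45785140991211), 64.0173568725586)
0.079 0.092 [262.3 172.7] 482 [ 0.517 -0.058  0.079] [0.931 0.292 0.092] ((654.790771484375, 29.755966186523438), (251.94113159179688, 519.0765380859375), 46.99098587036133)
0.099 0.112 [295.7 146.7] 3305 [ 0.684 -0.059  0.099] [0.95  0.285 0.112] ((819.39306640625, 112.4482650756836), (332.03411865234375, 250.9535675048828), 85.82177734375)
```

```bash
cat >> h.py <<'E'
from scipy.spatial.transform import Rotation as R
def quat(a):  # tool down, closing line (tool y) at world angle a (deg)
    a=np.radians(a);y=np.array([np.cos(a),np.sin(a),0]);z=np.array([0,0,-1.]);x=np.cross(y,z)
    q=R.from_matrix(np.stack([x,y,z],1)).as_quat();return [q[3],q[0],q[1],q[2]]
def fs(t=""):
    s=state();print(t,"t%.1f"%s["time"],"p",s["ee_pos"].round(4),"F",s["ft_force"].round(1),"M",s["moment"].round(2),"gap %.4f"%s["finger_gap"],"ff %.1f"%s["finger_force"],"j6 %.2f"%s["joint_pos"][5]);return s
E
python3 - <<'E'
from h import *
th=np.radians(-4.7)
for n in("top","side"):
    P=np.load(n+"0.npy").reshape(-1,3);P=P[~np.isnan(P[:,0])]
    def sel(lo,hi,x0,x1,y0,y1):return P[(P[:,2]>lo)&(P[:,2]<hi)&(P[:,0]>x0)&(P[:,0]<x1)&(P[:,1]>y0)&(P[:,1]<y1)]
    c=sel(.1,.113,.6,1.1,-.15,.4)
    r=cv2.minAreaRect((c[:,:2]*1000).astype(np.float32));b=cv2.boxPoints(r)/1000
    print(n,"chest",r,b.round(3).tolist())
    for t in(-4,-5,-6):
        th=np.radians(t)
        ex=np.array([np.cos(th),np.sin(th)]);ey=np.array([-np.sin(th),np.cos(th)])
        cx,cy=c[:,:2]@ex,c[:,:2]@ey
        w=sel(.079,.095,.48,.62,-.03,.3);wx,wy=w[:,:2]@ex,w[:,:2]@ey
        k=wx<np.percentile(wx,3)+.022
        h=sel(.055,.076,.45,.52,.0,.25);hx,hy=h[:,:2]@ex,h[:,:2]@ey
        print(t,"chest x",np.percentile(cx,[.3,99.7]).round(3),"y",np.percentile(cy,[.3,99.7]).round(3),"wall x",np.percentile(wx[k],[2,50,98]).round(3),"y",np.percentile(wy[k],[1,99]).round(3),"handle x",np.percentile(hx,[5,20,50]).round(3),"y",np.percentile(hy,[2,98]).round(3), "wall slope",np.degrees(np.polyfit(wy[k],wx[k],1)[0]).round(2))
E
```

```text
top chest ((820.2603149414062, 115.32185363769531), (320.9180908203125, 249.7821044921875), 85.13538360595703) [[0.6819999814033508, -0.03400000184774399], [0.9309999942779541, -0.054999999701976776], [0.9580000042915344, 0.26499998569488525], [0.7089999914169312, 0.28600001335144043]]
-4 chest x [0.687 0.933] y [0.013 0.33 ] wall x [0.517 0.528 0.539] y [0.023 0.33 ] handle x [0.479 0.48  0.485] y [0.061 0.238] wall slope 0.76
-5 chest x [0.683 0.931] y [0.027 0.344] wall x [0.515 0.525 0.536] y [0.032 0.339] handle x [0.475 0.478 0.481] y [0.07  0.246] wall slope -0.02
-6 chest x [0.678 0.928] y [0.041 0.359] wall x [0.51  0.521 0.532] y [0.041 0.349] handle x [0.472 0.474 0.478] y [0.079 0.254] wall slope -0.64
side chest ((819.199951171875, 112.16549682617188), (330.3841857910156, 251.4217987060547), 85.44646453857422) [[0.6809999942779541, -0.0430000014603138], [0.9309999942779541, -0.06199999898672104], [0.9580000042915344, 0.2669999897480011], [0.7070000171661377, 0.28700000047683716]]
-4 chest x [0.685 0.933] y [0.007 0.331] wall x [0.517 0.525 0.539] y [0.02  0.327] handle x [0.479 0.481 0.485] y [0.058 0.237] wall slope 0.37
-5 chest x [0.683 0.93 ] y [0.023 0.346] wall x [0.515 0.522 0.536] y [0.03  0.336] handle x [0.476 0.478 0.482] y [0.067 0.246] wall slope -0.38
-6 chest x [0.678 0.928] y [0.036 0.36 ] wall x [0.509 0.518 0.531] y [0.039 0.345] handle x [0.473 0.474 0.479] y [0.076 0.254] wall slope -1.0
```

```bash
cat >> h.py <<'E'
TH=np.radians(-5)
def tray(x,y,z=0):
    a,b=.536+x,.185+y
    return [a*np.cos(TH)-b*np.sin(TH),a*np.sin(TH)+b*np.cos(TH),z]
E
python3 - <<'E'
from h import *
def tinpos(tag):
    im=get_image("top");P=cloud(im);z=P[...,2]
    m=(abs(P[...,0]-.466)<.08)&(abs(P[...,1]-.376)<.07)&(z>.028)&(z<.045)
    k,l,s,c=cv2.connectedComponentsWithStats(m.astype(np.uint8));i=1+s[1:,4].argmax()
    q=P[l==i];mid=(q.max(0)+q.min(0))/2;print(tag,s[i,4],mid.round(4),(q.max(0)-q.min(0)).round(3));return mid
p=tinpos("tin")
move_to([.467,.374,.15],quat(0));fs("above")
move_l([p[0]+.001,p[1]-.001,.016],orientation=quat(0));fs("down")
close();fs("closed")
move_l([.467,.374,.19]);fs("up")
a=tray(.04,.07,.19);move_to(a,quat(85));fs("over drawer")
a[2]=.042;move_l(a);fs("low")
im=get_image("side");cv2.imwrite("pics/s1.png",im["frame"][40:250,140:380].repeat(3,0).repeat(3,1)[:600,:800])
E
```

```text
tin 129 [0.4651 0.3787 0.0345] [0.047 0.05  0.013]
above t1.3 p [0.4666 0.3748 0.1505] F [ 0.6 -0.6 -0.3] M [-0.05  0.06 -0.  ] gap 0.0877 ff 0.0 j6 0.62
down t2.3 p [0.4666 0.3783 0.0174] F [0.1 0.4 0.1] M [-0.02  0.11 -0.02] gap 0.0881 ff 0.0 j6 0.62
closed t3.0 p [0.466  0.3777 0.0161] F [-0.5  0.1  0.3] M [-0.06  0.17 -0.01] gap 0.0492 ff 30.0 j6 0.62
up t4.3 p [0.4666 0.3738 0.1885] F [-0.2  0.  -1.1] M [-0.06  0.05 -0.03] gap 0.0491 ff 30.0 j6 0.62
over drawer t5.9 p [0.5958 0.2042 0.1897] F [-1.  -0.9 -1.1] M [ 0.   -0.03 -0.01] gap 0.0491 ff 30.0 j6 -1.21
low t7.0 p [0.5968 0.2041 0.0435] F [-0.1 -0.3 -1. ] M [ 0.05 -0.03 -0.02] gap 0.0490 ff 30.0 j6 -1.21
```

View pics/s1.png

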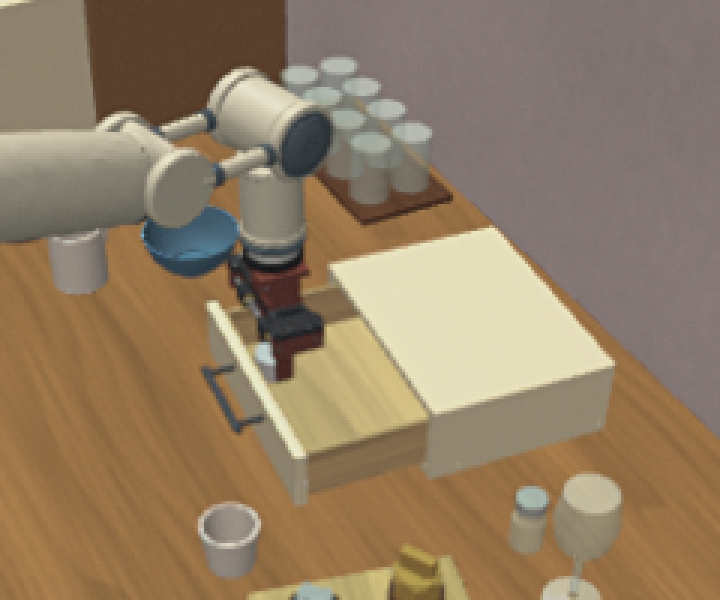

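The tin, at about (265,360), is between the fingers inside the front wall, clear of all the walls. I'll release it and check the wrist range for the nuts.

Run:
```python
from h import *
gripper_open();p=state()["ee_pos"];move_l([p[0],p[1],.2]);fs("up")
for n,x,y,w in(("A",.5485,-.235,122.4),("B",.5245,-.3412,125.7),("C",.4178,-.318,129.3)):
    for a in(w+90,w-90):
        q=inverse_kinematics([x,y,.114],quat(a));q2=inverse_kinematics([x,y,.114],quat(a-20))
        print(n,a,None if q is None else q.round(2),None if q2 is None else q2[5].round(2))
```

```text
up t9.1 p [0.5956 0.2037 0.1985] F [ 0.  -0.5  0.3] M [ 0.06  0.03 -0.05] gap 0.0879 ff 0.0 j6 -1.21
A 212.4 [-0.46  0.09  1.44 -0.    1.61  2.11] 2.46
A 32.400000000000006 [-0.46  0.09  1.44 -0.    1.61 -1.03] -0.68
B 215.7 [-0.63  0.17  1.35 -0.    1.62  1.89] 2.24
B 35.7 [-0.63  0.17  1.35 -0.    1.62 -1.25] -0.91
C 219.3 [-0.72 -0.1   1.63 -0.    1.61  1.74] 2.09
C 39.30000000000001 [-0.72 -0.1   1.63 -0.    1.61 -1.4 ] -1.05
```

```bash
cat >> h.py <<'E'
def turn(d):
    q=np.array(state()["joint_pos"]);n=max(1,int(np.ceil(abs(d)/40)))
    for i in range(n):
        q[5]+=np.radians(d/n);movej(q)
def unscrew(x,y,w,zt=.114):
    move_to([x,y,.20],quat(w-90));move_l([x,y,zt],orientation=quat(w-90));fs("at nut")
    close();fs("closed1");turn(150);fs("turned1")
    gripper_open();turn(-180);fs("regrasp");close();fs("closed2");turn(108);s=fs("turned2")
    return s
E
python3 - <<'E'
from h import *
move_l([.45,-.02,.25],orientation=quat(40),speed=.3)
unscrew(.5485,-.235,122.4)
E
```

```text
at nut t11.8 p [ 0.549  -0.2348  0.1154] F [ 0.4 -0.8  0.3] M [-0.01  0.04  0.02] gap 0.0881 ff 0.0 j6 -1.03
closed1 t12.9 p [ 0.5486 -0.2349  0.114 ] F [1.1 0.3 0.4] M [ 0.04 -0.1  -0.01] gap 0.0129 ff 30.0 j6 -1.03
turned1 t15.6 p [ 0.5487 -0.235   0.114 ] F [ 3.2  0.7 -0.8] M [ 0.22 -0.44  0.01] gap 0.0129 ff 30.0 j6 1.59
regrasp t20.1 p [ 0.5486 -0.2349  0.114 ] F [-0.4  0.5 -0.5] M [-0.01  0.01  0.01] gap 0.0879 ff 0.0 j6 -1.55
closed2 t21.2 p [ 0.5487 -0.2349  0.114 ] F [ 0.9 -0.  -0. ] M [-0.06 -0.06  0.02] gap 0.0127 ff 30.0 j6 -1.55
turned2 t23.2 p [ 0.549  -0.2345  0.114 ] F [2.3 3.9 0.3] M [ 0.67 -0.3   0.  ] gap 0.0127 ff 30.0 j6 0.33
```

```bash
cat >> h.py <<'E'
def lift():
    p=state()["ee_pos"]
    for dz in(.003,.008,.03,.1):
        move_l([p[0],p[1],p[2]+dz],speed=.06);s=fs("lift %g"%dz)
        if s["ft_force"][2]<-8 or s["finger_gap"]<.010: print("STUCK/LOST");return False
    return True
def place(x,y):
    a=tray(x,y,.22);move_to(a,quat(85));fs("over")
    a[2]=.068;move_l(a);s=fs("low");return s
E
python3 - <<'E'
from h import *
if lift():
    im=get_image("top");P=cloud(im);x,y,z=np.moveaxis(P,-1,0)   # tin in the drawer
    m=(x>.53)&(x<.70)&(y>.0)&(y<.27)&(z>.048)&(z<.066)
    k,l,s,c=cv2.connectedComponentsWithStats(m.astype(np.uint8))
    for i in range(1,k):
        if s[i,4]>30: q=P[l==i];print("tin?",s[i,4],((q.max(0)+q.min(0))/2).round(3),(q.max(0)-q.min(0)).round(3),"expected",np.round(tray(.04,.07,.054),3))
E
```

```text
lift 0.003 t23.4 p [ 0.549  -0.2343  0.1169] F [ 1.8  3.1 -0.7] M [ 0.54 -0.22  0.02] gap 0.0127 ff 30.0 j6 0.33
lift 0.008 t23.7 p [ 0.5491 -0.2345  0.1225] F [ 0.6  2.4 -1.4] M [ 0.61 -0.22  0.06] gap 0.0128 ff 30.0 j6 0.33
lift 0.03 t24.2 p [ 0.549  -0.2351  0.1449] F [ 0.4 -0.7 -1.4] M [-0.08  0.09 -0.02] gap 0.0127 ff 30.0 j6 0.34
lift 0.1 t25.5 p [ 0.5489 -0.2344  0.2134] F [-0.2  0.3 -0.4] M [-0.01  0.08 -0.04] gap 0.0126 ff 30.0 j6 0.34
tin? 125 [0.609 0.232 0.055] [0.047 0.046 0.014] expected [0.596 0.204 0.054]
```

```bash
sed -i 's/a\[2\]=.068/a[2]=.064/' h.py
cat >> h.py <<'E'
def release():
    gripper_open();p=state()["ee_pos"];move_l([p[0],p[1],.22]);fs("released")
def reloc(x,y):
    im=get_image("top");P=cloud(im);z=P[...,2]
    m=(np.hypot(P[...,0]-x,P[...,1]-y)<.035)&(z>.112)&(z<.14)
    q=P[m];c=q.mean(0);w,v=np.linalg.eigh(np.cov((q-c)[:,:2].T));print("wing",m.sum(),c.round(4),np.degrees(np.arctan2(v[1,1],v[0,1]))%180)
E
python3 - <<'E'
from h import *
place(.095,-.075);release()
reloc(.525,-.34);reloc(.4175,-.317)
move_l([.45,-.02,.25],orientation=quat(40),speed=.3)
s=unscrew(.5245,-.3412,125.7)
if abs(s["finger_gap"]-.0128)<.001 and lift():
    place(.03,-.075)
E
```

```text
over t27.1 p [0.6382 0.0541 0.2199] F [-0.2  0.2 -1.6] M [ 0.02 -0.02 -0.03] gap 0.0124 ff 30.0 j6 -1.45
low t28.3 p [0.639  0.0546 0.0656] F [ 0.2  0.  -1.2] M [ 0.02  0.   -0.01] gap 0.0130 ff 30.0 j6 -1.45
released t30.7 p [0.6378 0.0546 0.2185] F [ 0.2  0.6 -0.1] M [0.02 0.01 0.05] gap 0.0876 ff 0.0 j6 -1.45
wing 44 [ 0.5253 -0.3392  0.1285] 125.76384055730713
wing 48 [ 0.4176 -0.3153  0.1266] 129.0660359813297
at nut t33.8 p [ 0.525  -0.3411  0.1154] F [ 0.  -0.6 -0. ] M [-0.04  0.01 -0.01] gap 0.0876 ff 0.0 j6 -1.25
closed1 t34.9 p [ 0.5246 -0.3411  0.114 ] F [ 0.4  0.7 -1.2] M [-0.03 -0.13 -0.04] gap 0.0127 ff 30.0 j6 -1.25
turned1 t37.6 p [ 0.5253 -0.341   0.1141] F [ 5.6  1.7 -1.1] M [ 0.3  -0.86 -0.03] gap 0.0129 ff 30.0 j6 1.36
regrasp t42.0 p [ 0.5246 -0.3411  0.1139] F [ 0.1  0.4 -0.3] M [ 0.01  0.04 -0.03] gap 0.0877 ff 0.0 j6 -1.77
closed2 t43.2 p [ 0.5247 -0.341   0.1139] F [0.3 0.2 0.3] M [ 0.07 -0.12  0.01] gap 0.0128 ff 30.0 j6 -1.78
turned2 t45.1 p [ 0.5246 -0.3409  0.1139] F [-0.5  0.2 -0.7] M [-0.04  0.2  -0.01] gap 0.0129 ff 30.0 j6 0.10
lift 0.003 t45.4 p [ 0.5247 -0.3409  0.1171] F [-0.2 -0.4 -1. ] M [-0.02  0.11 -0.01] gap 0.0131 ff 30.0 j6 0.11
lift 0.008 t45.6 p [ 0.5248 -0.341   0.1226] F [-0.1 -0.3 -0.9] M [0.   0.06 0.  ] gap 0.0126 ff 30.0 j6 0.11
lift 0.03 t46.1 p [ 0.5248 -0.3411  0.1446] F [-0.2  0.  -1.2] M [-0.02  0.15  0.03] gap 0.0130 ff 30.0 j6 0.11
lift 0.1 t47.5 p [ 0.5245 -0.3408  0.2132] F [ 0.2 -0.2 -1.3] M [-0.05  0.13  0.03] gap 0.0127 ff 30.0 j6 0.11
over t49.0 p [0.5735 0.0596 0.2199] F [ 1.   0.  -1.5] M [0.05 0.01 0.04] gap 0.0129 ff 30.0 j6 -1.44
low t50.2 p [0.5742 0.0602 0.0654] F [-1.3  0.2 -1.1] M [ 0.02  0.03 -0.  ] gap 0.0129 ff 30.0 j6 -1.44
```

Run:
```python
from h import *
release()
move_l([.45,-.02,.25],orientation=quat(40),speed=.3)
s=unscrew(.4178,-.318,129.2)
if abs(s["finger_gap"]-.0128)<.001 and lift():
    im=get_image("top");cv2.imwrite("pics/t2.png",im["frame"][90:270,130:370].repeat(3,0).repeat(3,1))
```

```text
released t52.6 p [0.573  0.0602 0.2186] F [-0.  -0.1  0.1] M [-0.01  0.01 -0.03] gap 0.0878 ff 0.0 j6 -1.44
at nut t55.4 p [ 0.4183 -0.3179  0.1151] F [-0.3 -0.7  1. ] M [-0.07  0.01  0.02] gap 0.0879 ff 0.0 j6 -1.40
closed1 t56.5 p [ 0.4179 -0.3179  0.114 ] F [ 0.1  0.1 -0.2] M [ 0.03 -0.04 -0.03] gap 0.0124 ff 30.0 j6 -1.40
turned1 t59.2 p [ 0.4179 -0.3179  0.114 ] F [ 0.6 -0.5 -1.5] M [ 0.02  0.06 -0.03] gap 0.0128 ff 30.0 j6 1.22
regrasp t63.7 p [ 0.4179 -0.3179  0.114 ] F [ 0.2 -0.1 -0.3] M [-0.02 -0.03 -0.01] gap 0.0877 ff 0.0 j6 -1.92
closed2 t64.8 p [ 0.4179 -0.3179  0.114 ] F [-0.1  0.  -0.2] M [ 0.03  0.02 -0.  ] gap 0.0128 ff 30.0 j6 -1.92
turned2 t66.8 p [ 0.418  -0.3178  0.1141] F [1.7 0.1 0. ] M [ 0.09  0.02 -0.05] gap 0.0127 ff 30.0 j6 -0.04
lift 0.003 t67.0 p [ 0.418  -0.3178  0.1171] F [-0.4  0.   0.1] M [ 0.04  0.07 -0.04] gap 0.0125 ff 30.0 j6 -0.04
lift 0.008 t67.3 p [ 0.4181 -0.3179  0.1226] F [ 0.6  0.7 -0.9] M [ 0.09  0.02 -0.03] gap 0.0131 ff 30.0 j6 -0.04
lift 0.03 t67.8 p [ 0.4181 -0.318   0.1446] F [-0.7 -0.9 -1. ] M [-0.06  0.09  0.04] gap 0.0130 ff 30.0 j6 -0.04
lift 0.1 t69.1 p [ 0.4178 -0.3177  0.2135] F [-0.7 -0.5 -1.2] M [-0.13  0.14  0.  ] gap 0.0126 ff 30.0 j6 -0.04
```

View pics/t2.png

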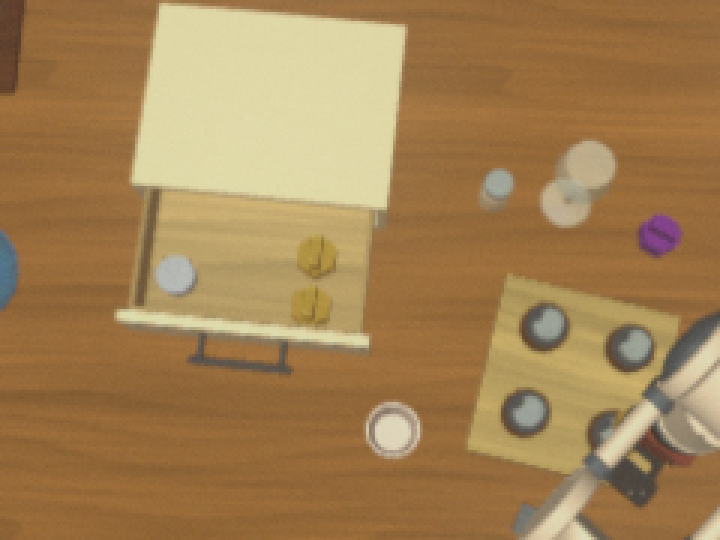

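The tin is at (175,275) in the crop, with two nuts upright at (316,257) and (312,305). All the studs are bare except the one under the arm. I'll place the third nut and check before pushing.

Run:
```python
from h import *
move_l([.45,-.05,.25],orientation=quat(85),speed=.3)
place(.065,.01);release()
def rx(r,z,y=0): return tray(r-.536,y,z)
move_l(rx(.42,.22),speed=.3)
close()
im=get_image("top");cv2.imwrite("pics/t3.png",im["frame"][90:270,130:370].repeat(3,0).repeat(3,1))
move_l(rx(.42,.06));fs("pre-push")
r=.42
while r<.45:
    r+=.006;move_l(rx(r,.06),speed=.04)
fs("near")
```

```text
over t72.5 p [0.6156 0.1409 0.2205] F [-0.6 -1.3 -1.7] M [-0.07  0.03 -0.02] gap 0.0126 ff 30.0 j6 -1.31
low t73.7 p [0.6165 0.1419 0.0656] F [-0.2 -1.2 -1.2] M [ 0.09 -0.03  0.03] gap 0.0129 ff 30.0 j6 -1.31
released t76.1 p [0.6153 0.1418 0.2185] F [-0.1  0.2 -0.8] M [0.02 0.03 0.01] gap 0.0881 ff 0.0 j6 -1.31
pre-push t79.4 p [0.4352 0.1478 0.0611] F [ 1.  -0.3  0.3] M [ 0.09  0.03 -0.04] gap 0.0005 ff 0.0 j6 -1.23
near t80.9 p [0.4646 0.145  0.06  ] F [ 0.1 -0.  -0. ] M [0.06 0.   0.06] gap 0.0006 ff 0.0 j6 -1.25
```

View pics/t3.png

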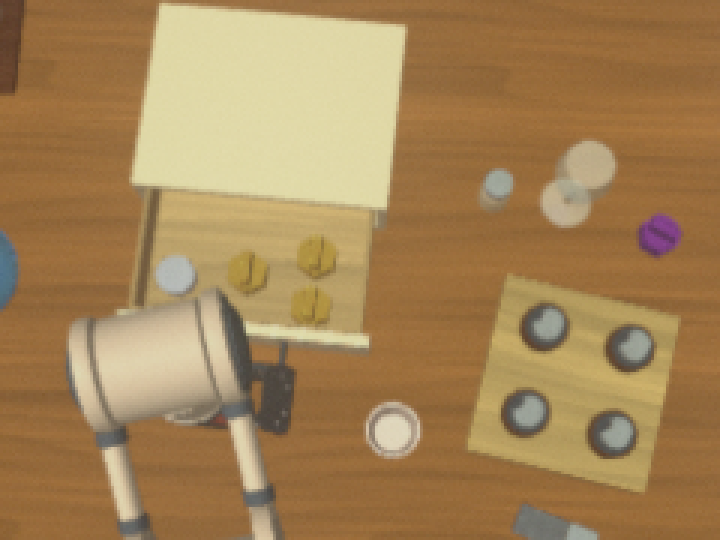

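The tin (175,275) and all three nuts, at (248,272), (316,257) and (312,305), are upright in the drawer, and all four studs are bare. Now I push.

Run:
```python
from h import *
ex=np.array([np.cos(TH),np.sin(TH),0])
r=.45;log=[]
while r<.632:
    r+=.02 if r<.58 else .003
    move_l(tray(r-.536,0,.06),speed=.06 if r<.58 else .03)
    s=state();f=s["ft_force"]@ex;log.append((round(r,3),round(float(f),1)))
    if r>.59 and f<-18: break
print(log);fs("pushed")
move_l(tray(r-.06-.536,0,.06),speed=.1);move_l(tray(r-.06-.536,0,.25))
move_l(tray(.40-.536,0,.25),speed=.2);hold(.3);fs("off")
im=get_image("top");P=cloud(im).reshape(-1,3)
ey=np.array([-np.sin(TH),np.cos(TH),0])
a,b=P@ex,P@ey;k=(abs(b-.185)<.13)
w=k&(a>.60)&(a<.72)&(P[:,2]>.06)&(P[:,2]<.099)
c=k&(P[:,2]>.1)&(P[:,2]<.113)&(a>.6)
h=k&(P[:,2]>.055)&(P[:,2]<.076)&(a>.58)&(a<.66)
print("wall",np.percentile(a[w],[2,50,98]).round(3),"chest front",np.nanpercentile(a[c],.3).round(3),"handle",np.percentile(a[h],[5,50]).round(3))
cv2.imwrite("pics/t4.png",im["frame"][90:270,130:370].repeat(3,0).repeat(3,1))
```

```text
[(0.47, -0.3), (0.49, -0.4), (0.51, 0.1), (0.53, 0.5), (0.55, -0.3), (0.57, -0.8), (0.59, 0.2), (0.593, -0.9), (0.596, -0.2), (0.599, -0.9), (0.602, -0.7), (0.605, -0.3), (0.608, -2.0), (0.611, -4.3), (0.614, 0.2), (0.617, 0.7), (0.62, -5.0), (0.623, -18.2)]
pushed t87.4 p [0.6333 0.1304 0.06  ] F [-18.2   0.2   8.1] M [ 0.02  2.8  -0.04] gap 0.0006 ff 8.6 j6 -1.33
off t90.8 p [0.415  0.1493 0.2496] F [1.  0.7 0.7] M [0.03 0.01 0.03] gap 0.0003 ff 0.0 j6 -1.21
wall [0.632 0.672 0.688] chest front 0.683 handle [0.631 0.636]
```

View pics/t4.png

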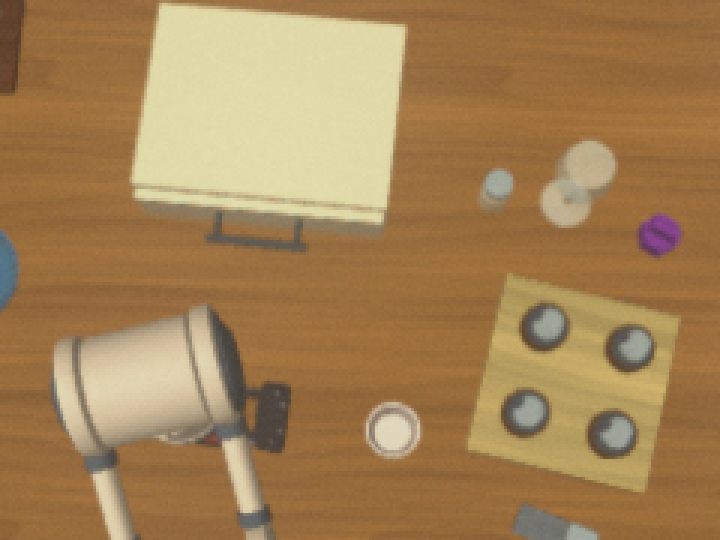

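The drawer front is flush against the chest. The handle at (255,242) measures 0.631–0.636 m along the drawer's axis, against 0.632 predicted. The catch gave way and then the push met the hard stop.

```bash
python3 -c "
from bench import *
print(job_done())"
```

```text
the job is handed in; nothing more can be done
None
```

All three wing nuts and the tin are in the drawer; it is pushed home past its catch, and the job is handed in (no verdict was shown).

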